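# Test the conveyor's latching stop button and reset it

### The arm

A 6-joint arm with a two-finger parallel gripper is mounted at the origin on the work surface. World frame = base frame: x ahead of the robot, y to its left, z up, the work surface at z = 0. Lengths are in m, angles in rad, forces in N, time in s.
With the tool pointing down it reaches from about 0.35 to 0.975 m from the base axis. Payload 4.9 kg.
Tool frame: the origin (TCP) lies midway between the tips of the shut fingers; the grasp point (between the pads) lies 19 mm behind it; z points along the fingers, y is the line along which they close (so a half turn about z gives the same grasp; the last joint's range is limited). The gripper opens to 85 mm and grips with 20 to 120 N. Pads are 22 mm wide; open, the fingers measure 114 mm over their backs; the gripper's body (76 mm by 85 mm) begins 54 mm behind the grasp point. The pads swing forward as they close: fully open they stand 13 mm farther back than shut.
Start: joints at [1.145, 0.053, 1.613, -0, 1.476, -0.119], TCP at [0.189, 0.596, 0.231] pointing down, gripper open.
Joint ranges: [-3.01, 3.01], [-1.01, 2.22], [0.06, 2.58], [-1.02, 4.17], [0.09, 2.62], [-3.14, 3.14]. Speed limits (rad/s): [2.57, 2.57, 3.14, 3.14, 3.14, 3.14].

### API

Orientations are given as a rotation vector (axis times angle).
In Python, from station import telemetry, optics, ctrl gives the robot as it stands.
- The arm moves only by the shell command python3 -m pendant 'ROWS' [FORCE]. ROWS is JSON, one flat list of numbers, 7 for each row, row after row: the turn, a rotation vector about the tool's x, y, z as a fraction of full scale, then the shift along the tool's x, y, z as a fraction of full scale, then the opening, from 0 (shut) to 1 (fully open). In form: [ax, ay, az, tx, ty, tz, fingers, ax, ay, az, tx, ty, tz, fingers, ...]. A call has 1 to 12 rows; each row is the pose to reach, as a shift and turn from the pose commanded when the call began, along the tool's axes at that moment; what a row does not reach only later rows make up. Full scale, the value 1, is 300 mm for a shift and 30 degrees for a turn. A row lasts 1/8 s, in which the tool goes at most 62.5 mm and 10.7 degrees, less where a joint would pass 70% of its speed; a pose out of reach is approached as far as the arm can. A call with a number of a shift or a turn outside -1 to 1 is refused whole. A call with a gripper value outside its range is refused whole. The fingers move at their own pace and stop on an object; FORCE is the grip in N (left out, the last holds). Time passes only in rows, so rows that repeat a pose let the fingers close. It gives the time, the measured TCP pose, the force, the opening and the grip force at its end, in the units of the state.
- telemetry.get_obs(): the state, without advancing time (a new reading comes with each control period).
- optics.get_image(name): name is "scene" or "top" or "wrist"; returns a dict with "image" (420x560x3 uint8, red, green, blue), "depth" (420x560 float32, m along the optical axis (not along the pixel's ray), 0 where there is no reading), "fx", "fy", "cx", "cy" (pixels), "dist_coeffs" ([k1, k2, p1, p2, k3] as OpenCV has them; the pictures are not rectified), "rvec" (rotation vector, rad) and "tvec" (3), from world to camera coordinates, as OpenCV has them. Camera axes: x right, y down, z forward; pixel columns grow to the right and rows downward; lengths in m; the calibration is good to about 2 mm. A picture is of the moment at which its call begins.
- ctrl.finish_job(): hands the job in; it is judged then, once.
The state is a dict: "t": time; "q": joint angles; "dq": joint speeds; "effort": joint torques, N m; "tool_pos": TCP position; "tool_rot": TCP orientation; "contact_force": force on the tool from outside, world axes, zero at the start; "wrist_torque": the same for the moment, N m; "opening": finger opening in m; "grip_force": force on a finger pad.
Only numpy, scipy, OpenCV 4.12 (cv2) and the standard library are available. Lean on these libraries where they do the work, as an engineer would, in place of code of your own. Each camera call takes 0.05 s, during which the arm holds its last target. There are 200 camera calls.

### The job

Test the bench conveyor's stop: press the winged mushroom button all the way in so that it stays down by itself when you take the fingers off it, then push its wings round clockwise with the fingers until it springs back out, and let it go. After that, press the square reset button fully in and let it come back up. Only touch and push: grip or lift nothing, do not press the round start button, and leave everything else on the bench where it stands.

Things in the scene. Friction and masses are not known exactly. Their poses are not given: they have to be found in the camera images.
- stop_station: stop station, screwed to the bench: plain grey housing 90 x 90 x 60 mm carrying the winged mushroom button; origin at the centre of its underside, z up. The button's axis is the vertical through the origin
- stop_top (a point): centre of the top face of the mushroom button (on its axis, 96 mm above the bench when out, about 87 mm when latched). Black round head 56 mm in diameter and 20 mm high, crossed by a straight bar 100 mm long, 12 mm wide and 18 mm high whose ends stick out as two wings, 22 mm each beyond the head; the bar's top is the top face. The frame turns with the head: x along the bar, z up
- stop_wing_a (a point): mid-height point in one wing, 42 mm from the axis along +x of the bar, 9 mm below the bar's top and 9 mm above its underside; a wing end lies 50 mm from the axis. Below the wing is free space down to the housing's top (18 mm when out, about 8 mm when latched)
- stop_wing_b (a point): the same in the opposite wing, 42 mm from the axis along -x of the bar
- stop_press (a joint): how far the mushroom is pressed in, m: 0 fully out, 0.0115 hard against its stop. Springy (about 2 N to start, 4 to 6 N to latch, then a hard stop). Pushed beyond about 0.010 it latches and then rests by itself at about 0.0095
- stop_twist (a joint): twist of the mushroom, rad: 0 at rest, grows clockwise seen from above, stop at 0.85. A light spring (0.02 to 0.07 N m) turns it back. When latched, twisting past about 0.55 to 0.75 frees the latch and the head springs out by itself; anticlockwise it does not turn
- reset_top (a point): centre of the top face of the reset button: black SQUARE cap 32 x 32 mm on a grey housing 75 x 75 x 50 mm screwed to the bench; the top stands 66 mm above the bench when out; z up
- reset_cap (a joint): how far the reset button is pressed, m: 0 out, 0.006 fully in; spring of 1.5 to 5 N returns it
- start_top (a point): centre of the top face of the start button, to be left alone: black ROUND flat cap 34 mm in diameter, same housing as the reset button; top 66 mm above the bench; z up
- start_cap (a joint): how far the start button is pressed, m: 0 out, 0.006 fully in
- brass_weight: bystander: small brass scale weight with a knob, 36 mm wide, 49 mm high, origin at the centre of its underside
- mug: bystander: white ceramic mug, 76 mm wide, 90 mm high, origin at the centre of its underside
- tape_roll: bystander: paper ring lying flat, 84 mm wide, 25 mm high, origin at the centre of its underside
- wood_block: bystander: upright wooden block 30 x 24 x 55 mm, between the stations, origin at the centre of its underside
- glue_jar: bystander: small amber jar with steel cap, 30 mm wide, 60 mm high, between the stations, origin at the centre of its underside
- wrench: bystander: steel wrench 160 mm long lying on the bench nearest the robot
There are look-alikes about, which are no part of the job. Leave any purple look-alike of the part that bears reset_top alone.

How it is judged:
On the way, in this order (a step that is already met when the one before it is completed fails the run):
1. the mushroom button is latched in, with nothing touching it (value of joint stop_press above 0.007 m and contact force between stop_station and the fingers below 0.3 N and contact force between stop_station and the arm below 0.3 N), for 0.2 s.
2. the mushroom button has been twisted clockwise far enough to free its latch (value of joint stop_twist above 0.45 rad).
3. the mushroom button is out again and let go (value of joint stop_press below 0.002 m and value of joint stop_twist below 0.15 rad and contact force between stop_station and the fingers below 0.3 N and contact force between stop_station and the arm below 0.3 N), for 0.2 s.
4. the square reset button is pressed fully in (value of joint reset_cap above 0.0045 m), for 0.05 s.
At the end, for the whole second after the job is handed in: The mushroom button is out (within 2 mm) and turned back (within 0.15 rad), the reset and start buttons are up (within 1.5 mm), every bystander is within 20 mm of where it stood (value of joint stop_press below 0.002 m and value of joint stop_twist below 0.15 rad and value of joint each of reset_cap, start_cap below 0.0015 m and distance of each of brass_weight, mug, tape_roll, wood_block, glue_jar, wrench from where it was at the start of the episode below 0.02 m); the robot touches nothing.
It fails at once if the round start button is pressed (more than 2.5 mm) (value of joint start_cap above 0.0025 m).
It fails at once if the reset button is pressed while the stop button is in (value of joint reset_cap above 0.003 m and value of joint stop_press above 0.004 m).
It fails at once if a bystander is lifted, carried or pushed more than 20 mm (distance of any of brass_weight, mug, tape_roll, wood_block, glue_jar, wrench from where it was at the start of the episode above 0.02 m).
It also fails if it takes over 48 s, if anything falls off the work surface, if the arm or the gripper's body presses on something with over 40 N, if the wrist force passes 120 N, or if a joint passes its speed limit or range.

## Working session

There is one attempt and no reset: what is moved stays moved. The work goes in short steps, Python scripts to look and compute and a shell command to move; the robot and the scene stay as the last step left them, time stands still between calls to the robot, and variables do not carry over. Pictures are saved under pics/ and viewed, at most 10 in all, crops included, and the job is handed in when it is done.

```bash
mkdir -p pics; cat > h.py <<'E'
import numpy as np, cv2
from station import telemetry, optics, ctrl
def grab(n):
    d=optics.get_image(n); np.savez('%s.npz'%n,**d); return d
def load(n): return dict(np.load('%s.npz'%n))
def ray(d,uv):
    K=np.array([[d['fx'],0,d['cx']],[0,d['fy'],d['cy']],[0,0,1]],float)
    p=cv2.undistortPoints(np.array(uv,float).reshape(-1,1,2),K,np.array(d['dist_coeffs'],float)).reshape(-1,2)
    R=cv2.Rodrigues(np.array(d['rvec'],float))[0]; t=np.array(d['tvec'],float).ravel()
    return -R.T@t, np.c_[p,np.ones(len(p))]@R
def plane(d,uv,z):
    c,r=ray(d,uv); return c+r*((z-c[2])/r[:,2])[:,None]
def save(d,f): cv2.imwrite('pics/'+f,d['image'][:,:,::-1])
def cloud(d):
    v,u=np.mgrid[:420,:560]; c,r=ray(d,np.c_[u.ravel(),v.ravel()])
    return (c+r*np.array(d['depth']).reshape(-1,1)).reshape(420,560,3)
E
python3 - <<'E'
from h import *
for n in('top','scene'):
    d=grab(n); save(d,n+'1.png'); print(n,ray(d,[[280,210]])[0])
o=telemetry.get_obs(); print(o)
E
```

```text
top [ 0.38696346 -0.01067585  1.26227536]
scene [ 1.15264941 -0.04682013  0.69094498]
{'t': 0.1, 'q': array([ 1.14501733e+00,  5.32845580e-02,  1.61415271e+00, -4.39734548e-06,
        1.47598481e+00, -1.18988592e-01]), 'dq': array([-0.00116546, -0.00055826, -0.00286779, -0.00039974,  0.00078143,
       -0.00122898]), 'effort': array([-1.90194878e-04, -3.94899130e+01, -3.71365178e+01, -1.32128957e-04,
        3.86437910e-03, -8.82571584e-06]), 'tool_pos': array([0.18851234, 0.59530786, 0.23019223]), 'tool_rot': array([-4.79942193e-01, -3.10422077e+00,  2.76911380e-03]), 'contact_force': array([-0.49227678,  0.29640818, -0.33907534]), 'wrist_torque': array([-0.00792759,  0.05788564,  0.00162876]), 'grip_force': 0.0, 'opening': 0.08528154434767583}
```

View pics/top1.png

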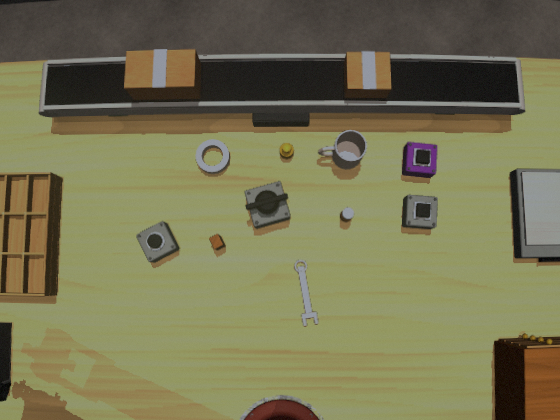

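View pics/scene1.png

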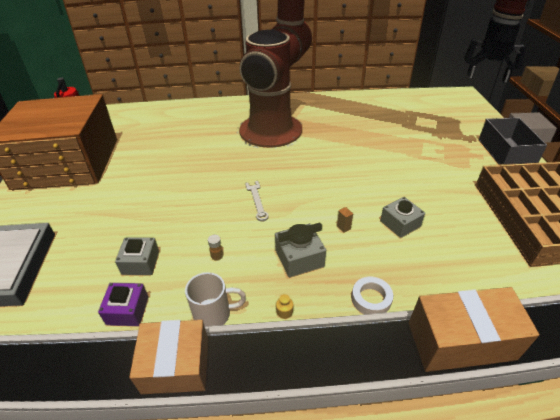

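The top view shows the stop station at about (267,203) with its bar running (247,208)–(288,199). The grey reset with its square cap is at (423,211), with the purple look-alike at (423,158) and the round start at (155,241). The scene view agrees with this layout.

```bash
python3 - <<'E'
from h import *
d=load('top'); g=d['image'].max(2)
def comp(x0,x1,y0,y1,th):
    m=np.zeros_like(g); m[y0:y1,x0:x1]=(g[y0:y1,x0:x1]<th)
    n,l,s,c=cv2.connectedComponentsWithStats(m); return l,s,c
P=cloud(d); s=load('scene'); Q=cloud(s)
# by depth, heights
for nm,(u0,u1,v0,v1),zlo,zhi in [('mush',(240,295,175,232),.083,.105),('stophous',(240,295,175,232),.05,.066),('resetcap',(400,440,192,232),.058,.075),('resethous',(400,440,192,232),.04,.055),('startcap',(135,180,220,265),.058,.075)]:
    m=np.zeros(g.shape,bool); m[v0:v1,u0:u1]=1
    q=P[m&(P[...,2]>zlo)&(P[...,2]<zhi)]
    if len(q)<5: print(nm,len(q)); continue
    r=cv2.minAreaRect((q[:,:2]*1000).astype(np.float32)); print(nm,len(q),q.mean(0).round(4),r)
    q2=Q[(Q[...,2]>zlo)&(Q[...,2]<zhi)&(np.hypot(*(Q[...,:2]-q.mean(0)[:2]).transpose(2,0,1))<.06)]
    if len(q2)>4: print('  scene',len(q2),q2.mean(0).round(4),cv2.minAreaRect((q2[:,:2]*1000).astype(np.float32)))
# colour: dark cap
for nm,b,z in [('mush',(240,295,180,228),.096),('reset',(408,438,198,226),.066),('start',(142,170,228,256),.066)]:
  for th in(30,45,60):
    l,st,c=comp(*b,th); i=1+st[1:,4].argmax(); vs,us=np.nonzero(l==i)
    w=plane(d,np.c_[us,vs],z); print(nm,th,len(us),w.mean(0).round(4),cv2.minAreaRect((w[:,:2]*1000).astype(np.float32)))
E
```

```text
mush 550 [0.5684 0.0315 0.093 ] ((569.05224609375, 31.645654678344727), (88.43985748291016, 53.46390914916992), 78.07711029052734)
  scene 550 [0.5777 0.0318 0.092 ] ((573.7061767578125, 31.470102310180664), (89.68755340576172, 53.36638259887695), 78.9560775756836)
stophous 903 [0.5657 0.0307 0.0602] ((569.7020263671875, 31.869834899902344), (91.18257141113281, 89.77088165283203), 15.6582612991333)
  scene 779 [0.5916 0.0318 0.0595] ((572.66064453125, 32.53596496582031), (90.47982025146484, 89.78726959228516), 16.42508316040039)
resetcap 185 [ 0.5525 -0.3354  0.0667] ((552.85107421875, -333.9373779296875), (36.32929229736328, 31.691295623779297), 83.25739288330078)
  scene 175 [ 0.5589 -0.335   0.0651] ((556.2894897460938, -336.4102783203125), (30.72862434387207, 31.494930267333984), 84.15528106689453)
resethous 735 [ 0.5527 -0.3335  0.0503] ((552.8158569335938, -336.97406005859375), (76.8923110961914, 76.54315185546875), 85.05276489257812)
  scene 692 [ 0.5652 -0.3321  0.0496] ((556.2630004882812, -335.5797119140625), (75.78060913085938, 74.84751892089844), 84.42031860351562)
startcap 178 [0.4822 0.2962 0.0662] ((482.3797912597656, 296.331787109375), (34.35856246948242, 40.88016891479492), 19.70075035095215)
  scene 140 [0.4864 0.2954 0.0651] ((484.73931884765625, 296.5630187988281), (31.928869247436523, 34.14299011230469), 40.71540069580078)Traceback (most recent call last):
  File "<stdin>", line 18, in <module>
ValueError: attempt to get argmax of an empty sequence
```

```bash
python3 - <<'E'
from h import *
c=np.array([.571,.032])
for n in('top','scene'):
    d=load(n);P=cloud(d); r=P[...,:2]-c; R=np.hypot(r[...,0],r[...,1])
    m=(P[...,2]>.086)&(P[...,2]<.105)&(R<.06)&(R>.032)
    for s in(1,-1):
        k=m&(r[...,1]*s>0); vs,us=np.nonzero(k); w=P[k]
        print(n,s,k.sum(),'px',us.mean().round(1),vs.mean().round(1),w.mean(0).round(4),'z',np.percentile(w[:,2],[5,95]).round(4),'R',R[k].max().round(4),'az',np.degrees(np.arctan2(*(w.mean(0)[:2]-c)[::-1])).round(1))
E
python3 - <<'E'
import sys; sys.path.insert(0,'.')
from h import *
d=load('top'); u=cv2.resize(d['image'][165:245,225:310],None,fx=7,fy=7,interpolation=cv2.INTER_CUBIC); cv2.imwrite('pics/crop1.png',u[:,:,::-1])
R=cv2.Rodrigues(telemetry.get_obs()['tool_rot'])[0]; print(R.round(3))
E
```

```text
top 1 42 px 249.6 206.3 [0.5578 0.0704 0.0952] z [0.0905 0.0993] R 0.0496 az 108.9
top -1 42 px 283.6 196.5 [ 0.5802 -0.0075  0.0951] z [0.0897 0.0992] R 0.0496 az -76.9
scene 1 48 px 317.6 225.9 [0.5635 0.0714 0.0941] z [0.0878 0.0974] R 0.0501 az 100.8
scene -1 61 px 282.4 236.0 [ 0.5853 -0.0066  0.093 ] z [0.087  0.0968] R 0.0495 az -69.7
[[-0.953  0.302 -0.001]
 [ 0.302  0.953 -0.002]
 [ 0.    -0.002 -1.   ]]
```

View pics/crop1.png

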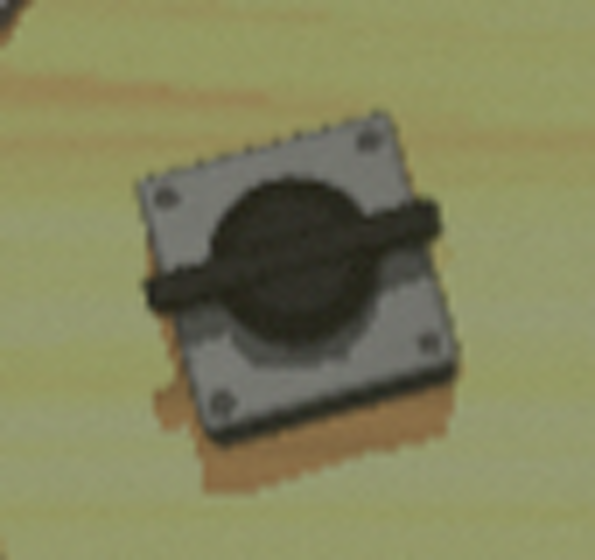

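The crop shows the housing with the bar running from about (150,290) to (435,220), tilted like the housing. Both views put the bar at azimuth −74°/106° and the axis at about (0.5717, 0.032), which matches the given sizes.

```bash
cat > plan.py <<'E'
# usage: plan.py x y z az_of_tool_y(deg) -> fractions for one row from the present pose
import sys
from h import *
from scipy.spatial.transform import Rotation as Ro
def go(x,y,z,az,o=None):
    o=o or telemetry.get_obs(); R=Ro.from_rotvec(o['tool_rot'])
    yv=np.array([np.cos(np.radians(az)),np.sin(np.radians(az)),0]); zv=np.array([0,0,-1.])
    T=Ro.from_matrix(np.c_[np.cross(yv,zv),yv,zv])
    return np.r_[np.degrees((R.inv()*T).as_rotvec())/30, R.inv().apply(np.array([x,y,z])-o['tool_pos'])/.3].round(4)
if __name__=='__main__':
    o=telemetry.get_obs(); print(o['tool_pos'].round(4),'F',o['contact_force'].round(2),'t',o['t'],go(*map(float,sys.argv[1:5]),o))
E
python3 -m pendant '[0,0,0,-0.88,-0.7,0,0, 0,0,0,-0.88,-0.7,0,0, 0,0,0,-0.88,-0.7,0,0, 0,0,0,-0.88,-0.7,0,0, 0,0,0,-0.88,-0.7,0,0, 0,0,0,-0.88,-0.7,0,0, 0,0,0,-0.88,-0.7,0,0, 0,0,0,-0.88,-0.7,0,0]'; python3 plan.py .5717 .032 .13 90
```

```text
t: 1.1
tool_pos: [0.3765, 0.3163, 0.231]
tool_rot: [-0.479, -3.104, -0.0]
contact_force: [-0.7, 0.1, 1.0]
opening: -0.0001
grip_force: 0.0
[0.3765 0.3163 0.231 ] F [-0.7   0.07  0.97] t 1.1 [ 0.     -0.0014 -0.5853 -0.9064 -0.7071  0.3361]
```

```bash
python3 -m pendant '[0,0,-0.585,-0.906,-0.707,0.2,0, 0,0,-0.585,-0.906,-0.707,0.2,0, 0,0,-0.585,-0.906,-0.707,0.2,0, 0,0,-0.585,-0.906,-0.707,0.2,0, 0,0,-0.585,-0.906,-0.707,0.2,0, 0,0,-0.585,-0.906,-0.707,0.2,0, 0,0,-0.585,-0.906,-0.707,0.2,0, 0,0,-0.585,-0.906,-0.707,0.336,0, 0,0,-0.585,-0.906,-0.707,0.336,0, 0,0,-0.585,-0.906,-0.707,0.336,0]'; python3 plan.py .5717 .032 .0965 90
python3 - <<'E'
from h import *
d=grab('wrist'); save(d,'wrist1.png')
E
```

```text
t: 2.35
tool_pos: [0.5722, 0.0329, 0.1315]
tool_rot: [-0.002, 3.141, 0.0]
contact_force: [0.3, 0.5, 0.9]
opening: 0.0001
grip_force: 0.0
[0.5722 0.0329 0.1315] F [0.28 0.52 0.88] t 2.35 [ 0.0003  0.0014  0.0027  0.0016 -0.0031  0.1165]
```

View pics/wrist1.png

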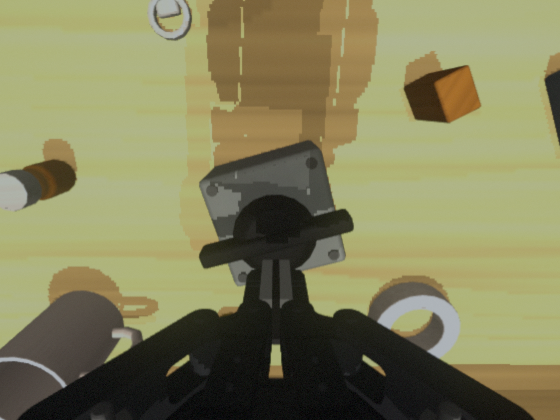

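The wrist view shows the shut tips at about (276,262) over the mushroom, with the bar from (203,257) to (350,220). I'll check the axis from here and begin pressing.

```bash
python3 - <<'E'
from h import *
d=load('wrist'); w=plane(d,[[203,257],[350,220]],.092); print(w,w.mean(0),np.linalg.norm(w[0]-w[1]))
E
python3 -m pendant '[0,0,0,0,0,0.1,0, 0,0,0,0,0,0.12,0, 0,0,0,0,0,0.13,0, 0,0,0,0,0,0.14,0]'
```

```text
[[ 0.58159881 -0.01378968  0.092     ]
 [ 0.55609327  0.07887274  0.092     ]] [0.56884604 0.03254153 0.092     ] 0.0961085644788212
t: 2.9
tool_pos: [0.5725, 0.0319, 0.0906]
tool_rot: [0.0, 3.141, 0.001]
contact_force: [-3.0, 0.2, 4.3]
opening: 0.0001
grip_force: 1.8
```

```bash
python3 -m pendant '[0,0,0,0,0,0.01,0, 0,0,0,0,0,0.018,0, 0,0,0,0,0,0.022,0, 0,0,0,0,0,0.022,0]'
```

```text
t: 3.4
tool_pos: [0.573, 0.0317, 0.0844]
tool_rot: [0.001, 3.14, 0.0]
contact_force: [-5.5, 2.0, 11.7]
opening: 0.0001
grip_force: 6.1
```

```bash
python3 -m pendant '[0,0,0,0,0,-0.04,0, 0,0,0,0,0,-0.12,0, 0,0,0,0,0,-0.15,0, 0,0,0,0,0,-0.15,0, 0,0,0,0,0,-0.15,0, 0,0,0,0,0,-0.15,0]'; python3 - <<'E'
from h import *
from plan import go
c=np.array([.571,.032])
for n in('top','scene','wrist'):
    d=grab(n);P=cloud(d); r=P[...,:2]-c; R=np.hypot(r[...,0],r[...,1])
    m=(P[...,2]>.076)&(P[...,2]<.11)&(R<.055)&(R>.034); w=P[m]
    if len(w)>9: print(n,len(w),np.percentile(w[:,2],[10,50,90]).round(4))
e=lambda a:np.array([np.cos(np.radians(a)),np.sin(np.radians(a))])
f=117; p=c+.046*e(f)+.018*e(f+90); print(p,go(*p,.115,f),go(*p,.070,f))
E
```

```text
t: 4.15
tool_pos: [0.5714, 0.0316, 0.1257]
tool_rot: [-0.001, -3.14, -0.0]
contact_force: [0.9, -0.4, -0.3]
opening: 0.0002
grip_force: 0.0
top 40 [0.0816 0.0864 0.0904]
scene 99 [0.0787 0.0857 0.0886]
wrist 1040 [0.08   0.0863 0.0874]
[0.53407832 0.06481447] [ 5.000e-04 -1.800e-03 -9.009e-01  1.256e-01  1.106e-01  3.770e-02] [ 5.000e-04 -1.800e-03 -9.009e-01  1.254e-01  1.106e-01  1.877e-01]
```

It is latched: the bar top now stands at 86 mm with nothing touching it. Next I move beside wing b and go down.

```bash
python3 -m pendant '[0,0,-0.9,0.126,0.11,0.0,0, 0,0,-0.9,0.126,0.11,0.0,0, 0,0,-0.9,0.126,0.11,0.0,0, 0,0,-0.9,0.126,0.11,0.02,0, 0,0,-0.9,0.126,0.11,0.1,0, 0,0,-0.9,0.126,0.11,0.16,0, 0,0,-0.9,0.126,0.11,0.187,0, 0,0,-0.9,0.126,0.11,0.187,0]'; python3 - <<'E'
from h import *
from plan import go
c=np.array([.571,.032])
e=lambda a:np.array([np.cos(np.radians(a)),np.sin(np.radians(a))])
for f in (110,103,96,90): p=c+.046*e(f)+.017*e(f+90); print(f,go(*p,.070,f))
E
```

```text
t: 5.3
tool_pos: [0.5338, 0.0646, 0.07]
tool_rot: [0.732, -3.054, -0.001]
contact_force: [-0.3, 0.8, 0.8]
opening: -0.0002
grip_force: 0.0
110 [ 1.300e-03 -2.900e-03  2.315e-01 -2.370e-02  6.100e-03 -1.000e-04]
103 [ 1.100e-03 -2.900e-03  4.648e-01 -4.340e-02  9.500e-03 -2.000e-04]
96 [ 1.000e-03 -3.000e-03  6.982e-01 -6.330e-02  1.050e-02 -2.000e-04]
90 [ 8.000e-04 -3.100e-03  8.982e-01 -8.040e-02  9.400e-03 -2.000e-04]
```

```bash
python3 -m pendant '[0,0,0.23,-0.024,0.006,0,0, 0,0,0.465,-0.043,0.0095,0,0, 0,0,0.7,-0.063,0.0105,0,0, 0,0,0.9,-0.08,0.0095,0,0, 0,0,0.9,-0.08,0.0095,0,0]'; python3 - <<'E'
from h import *
from plan import go
c=np.array([.571,.032])
e=lambda a:np.array([np.cos(np.radians(a)),np.sin(np.radians(a))])
for f in (83,76,69,63,60): p=c+.046*e(f)+.017*e(f+90); print(f,go(*p,.070,f))
E
```

```text
t: 5.92
tool_pos: [0.5552, 0.0781, 0.0717]
tool_rot: [-0.001, 3.14, 0.0]
contact_force: [-0.1, 0.4, -0.4]
opening: 0.0001
grip_force: 0.0
83 [ 2.000e-04  3.200e-03  2.346e-01 -1.510e-02  5.400e-03  5.800e-03]
76 [ 4.00e-04  3.10e-03  4.68e-01 -3.47e-02  8.80e-03  5.80e-03]
69 [ 6.000e-04  3.100e-03  7.013e-01 -5.470e-02  9.800e-03  5.900e-03]
63 [ 8.000e-04  3.100e-03  9.013e-01 -7.180e-02  8.600e-03  5.900e-03]
60 [ 9.0000e-04  3.1000e-03  1.0013e+00 -8.0200e-02  7.4000e-03  5.9000e-03]
```

```bash
python3 -m pendant '[0,0,0.235,-0.017,0.0055,0.003,0, 0,0,0.47,-0.037,0.009,0.003,0, 0,0,0.7,-0.057,0.0095,0.003,0, 0,0,0.85,-0.069,0.009,0.003,0, 0,0,0.85,-0.069,0.009,0.003,0]'; python3 - <<'E'
from h import *
d=grab('wrist'); save(d,'wrist2.png'); d=grab('top')
c=np.array([.571,.032])
for n in('top','wrist'):
    P=cloud(load(n)); r=P[...,:2]-c; R=np.hypot(r[...,0],r[...,1])
    m=(P[...,2]>.076)&(P[...,2]<.11)&(R<.055)&(R>.034)&(r[...,1]<0); w=P[m]
    if len(w)>9: print(n,len(w),np.percentile(w[:,2],[10,50,90]).round(4),np.degrees(np.arctan2(*(w.mean(0)[:2]-c)[::-1])))
E
```

```text
t: 6.55
tool_pos: [0.5753, 0.0809, 0.0705]
tool_rot: [0.691, 3.064, 0.001]
contact_force: [-0.9, 1.4, 1.3]
opening: 0.0002
grip_force: 0.8
top 42 [0.0914 0.0958 0.0989] -118.41889121262938
wrist 1233 [0.0828 0.0938 0.0958] -121.37523855472104
```

View pics/wrist2.png

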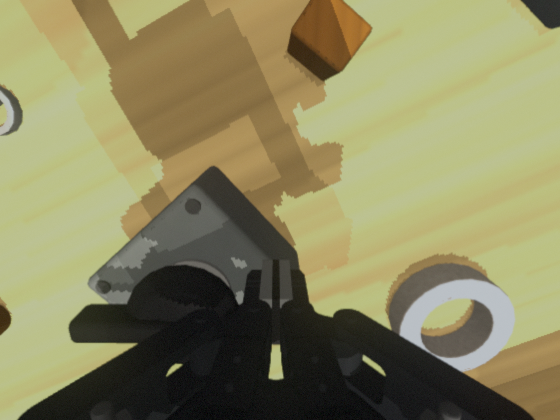

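The wrist view shows the bar turned by about 44°, with its free wing at (100,325). The bar top is at 96 mm, so the latch is freed. Now I back off along the same arc so that it returns.

```bash
python3 - <<'E'
from h import *
from plan import go
c=np.array([.571,.032])
e=lambda a:np.array([np.cos(np.radians(a)),np.sin(np.radians(a))])
for f in (74,84,92): p=c+.046*e(f)+.018*e(f+90); print(f,go(*p,.070,f))
f=92;p=c+.046*e(f)+.045*e(f+90); print(f,go(*p,.070,f),go(*p,.13,f))
E
```

```text
74 [ 9.000e-04  3.000e-04 -3.137e-01  2.660e-02 -1.160e-02  1.000e-03]
84 [ 8.00e-04  4.00e-04 -6.47e-01  4.98e-02 -2.84e-02  1.00e-03]
92 [ 8.000e-04  5.000e-04 -9.137e-01  6.610e-02 -4.460e-02  1.000e-03]
92 [ 8.000e-04  5.000e-04 -9.137e-01  1.460e-01 -8.600e-02  1.000e-03] [ 8.000e-04  5.000e-04 -9.137e-01  1.460e-01 -8.590e-02 -1.990e-01]
```

```bash
python3 -m pendant '[0,0,-0.31,0.027,-0.012,0,0, 0,0,-0.65,0.05,-0.028,0,0, 0,0,-0.91,0.066,-0.045,0,0, 0,0,-0.91,0.1,-0.06,0,0, 0,0,-0.91,0.146,-0.086,0,0, 0,0,-0.91,0.146,-0.086,-0.2,0, 0,0,-0.91,0.146,-0.086,-0.25,0, 0,0,-0.91,0.146,-0.086,-0.25,0, 0,0,-0.91,0.146,-0.086,-0.25,0]'; python3 - <<'E'
from h import *
from plan import go
c=np.array([.571,.032])
for n in('top','scene'):
    P=cloud(grab(n)); r=P[...,:2]-c; R=np.hypot(r[...,0],r[...,1])
    m=(P[...,2]>.076)&(P[...,2]<.11)&(R<.055)&(R>.034)&(r[...,1]<0); w=P[m]
    if len(w)>9: print(n,len(w),np.percentile(w[:,2],[10,50,90]).round(4),np.degrees(np.arctan2(*(w.mean(0)[:2]-c)[::-1])))
print(go(.5545,-.336,.15,90))
E
```

```text
t: 7.78
tool_pos: [0.5232, 0.0763, 0.1432]
tool_rot: [0.048, -3.139, -0.0]
contact_force: [-0.1, -0.1, -0.9]
opening: 0.0
grip_force: 0.0
top 38 [0.0898 0.0964 0.0986] -77.45305810720922
scene 68 [0.0837 0.0932 0.0967] -68.89180148408427
[ 0.     -0.0068  0.0587 -0.0622 -1.3769 -0.0244]
```

Button is out and turned back (same wing azimuths as at the start). Next, the reset button.

```bash
python3 -m pendant '[0,0,0.06,-0.06,-0.9,0,0, 0,0,0.06,-0.06,-0.9,0,0, 0,0,0.06,-0.06,-0.9,0,0, 0,0,0.06,-0.06,-0.9,0,0, 0,0,0.06,-0.06,-0.9,0,0, 0,0,0.06,-0.06,-0.9,0,0]'; python3 plan.py .5545 -.336 .1 90
```

```text
t: 8.62
tool_pos: [0.5502, -0.1935, 0.1436]
tool_rot: [-0.004, -3.14, -0.002]
contact_force: [-0.0, 0.0, 0.8]
opening: -0.0001
grip_force: 0.0
[ 0.5502 -0.1935  0.1436] F [-0.01  0.04  0.81] t 8.625 [ 0.0029 -0.0037 -0.005  -0.0159 -0.4752  0.1446]
```

```bash
python3 -m pendant '[0,0,0,-0.016,-0.475,0,0, 0,0,0,-0.016,-0.475,0,0, 0,0,0,-0.016,-0.475,0.05,0, 0,0,0,-0.016,-0.475,0.145,0, 0,0,0,-0.016,-0.475,0.145,0]'; python3 plan.py .5545 -.336 .0665 90; python3 - <<'E'
from h import *
d=grab('wrist'); save(d,'wrist3.png')
E
```

```text
t: 9.25
tool_pos: [0.5536, -0.3318, 0.097]
tool_rot: [0.002, -3.135, -0.009]
contact_force: [-0.2, 0.3, 0.4]
opening: -0.0001
grip_force: 0.0
[ 0.5536 -0.3318  0.097 ] F [-0.18  0.3   0.35] t 9.25 [ 0.0109 -0.0121  0.0022 -0.0036 -0.0145  0.1016]
```

View pics/wrist3.png

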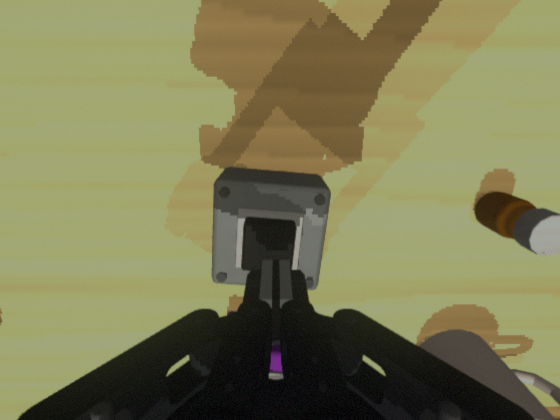

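The wrist view shows the grey housing's square black cap at about (268,240), with the tips at (275,265) over it. I press it after a 4 mm shift.

```bash
python3 -m pendant '[0,0,0,-0.003,-0.008,0.04,0, 0,0,0,-0.003,-0.008,0.09,0, 0,0,0,-0.003,-0.008,0.11,0, 0,0,0,-0.003,-0.008,0.12,0, 0,0,0,-0.003,-0.008,0.126,0, 0,0,0,-0.003,-0.008,0.126,0]'
```

```text
t: 10.05
tool_pos: [0.5565, -0.3379, 0.0641]
tool_rot: [0.001, 3.141, -0.0]
contact_force: [-1.8, 1.5, 3.0]
opening: -0.0003
grip_force: 1.2
```

```bash
python3 -m pendant '[0,0,0,0,0,0.01,0, 0,0,0,0,0,0.016,0, 0,0,0,0,0,0.018,0, 0,0,0,0,0,0.018,0]'
```

```text
t: 10.55
tool_pos: [0.5569, -0.3383, 0.06]
tool_rot: [0.001, 3.141, -0.001]
contact_force: [-2.9, 3.3, 9.8]
opening: -0.0001
grip_force: 4.7
```

```bash
python3 -m pendant '[0,0,0,0,0,0.005,0, 0,0,0,0,0,0.007,0, 0,0,0,0,0,0.007,0]'; python3 -m pendant '[0,0,0,0,0,-0.05,0, 0,0,0,0,0,-0.15,0, 0,0,0,0,0,-0.3,0, 0,0,0,0,0,-0.3,0, 0,0,0,0,0,-0.3,0, 0,0,0,0,0,-0.3,0]'
python3 - <<'E'
from h import *
o={n:load(n)['image'] for n in('top','scene')}
for n,c,h in(('scene',(.5545,-.336),.058),('scene',(.484,.2965),.058),('scene',(.571,.032),.08)):
    d=grab(n) if h<.06 and c[1]<0 else load(n); P=cloud(d); R=np.hypot(P[...,0]-c[0],P[...,1]-c[1])
    w=P[(R<.014)&(P[...,2]>.05)&(P[...,2]<.11)]; print(c,len(w),np.median(w[:,2]) if len(w) else '')
save(load('scene'),'scene2.png')
E
```

```text
t: 10.92
tool_pos: [0.5569, -0.3384, 0.0598]
tool_rot: [0.001, 3.141, -0.001]
contact_force: [-8.2, 5.0, 19.1]
opening: 0.0
grip_force: 8.9
t: 11.68
tool_pos: [0.5555, -0.3373, 0.1439]
tool_rot: [-0.001, -3.139, -0.003]
contact_force: [-0.4, -0.4, -0.2]
opening: 0.0003
grip_force: 0.0
(0.5545, -0.336) 87 0.065980449545614
(0.484, 0.2965) 73 0.0662536010677629
(0.571, 0.032) 105 0.0945331440719438
```

View pics/scene2.png

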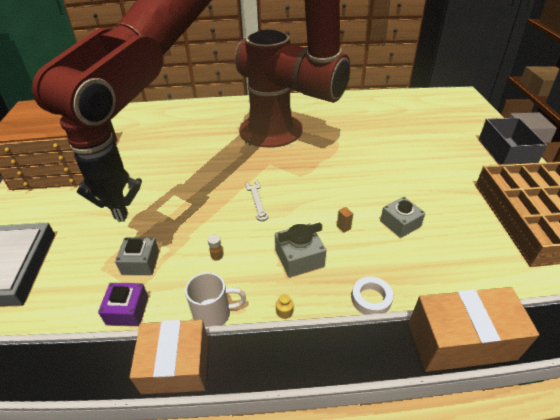

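The scene shows the mushroom out with its bar back at (300,235), the reset cap up at (137,247), and every bystander where it stood. The arm is clear of everything.

```bash
python3 -c "
from station import ctrl; print(ctrl.finish_job())"
```

```text
the job is handed in; nothing more can be done
None
```

The job is done and handed in, though the hand-in returned no verdict: the stop latched hands-off, twisted clockwise until it sprang back out, then the square reset was pressed fully in and came back up, with the start button and bystanders untouched.

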